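Unhook the locking pin and pin the stacked lunch tin shut

TASK

Take the T-handled locking pin off the forked hook by lifting its crossbar up past the upturned tips before drawing it away, without forcing it against the hook. Keeping hold of it, push it straight down through the holes of all three lugs on the side of the stacked lunch tin until its crossbar sits down on the lid's lug, then let go. Leave the tin stacked where it stands, and leave the cup, the butter dish and the fork alone.

Things in the scene. Friction and masses are not known exactly. Their poses are not given: they have to be found in the camera images.
- pin: Locking pin, about 85 g: steel rod 9 mm in diameter pointing down (-z), at its top a crossbar 8 mm thick and 72 mm long along y, above it a square wooden grip 18 x 18 mm (sides along x, y) from 4 to 68 mm above the crossbar axis. Origin: middle of the crossbar axis. It hangs with the crossbar across the hook's two prongs, rod between them, y along the stand's y. Fully home: origin 4 mm above the lid's top.
- pin_foot (a point): The lower end of the pin's rod, on its axis, 86 mm below the pin's origin. The last 6 mm taper from 9 to 5 mm in diameter.
- hook_stand: Fixed steel stand: base plate 110 x 110 x 12 mm, post 14 mm thick, 180 mm high, at the origin (on the bench, under the post). From its top two prongs 7 mm thick at y = +20 and -20 mm run to the stand's -x, dip to a low seat and turn up at their ends: a forked hook. Highest part 188 mm above the bench. Turned up to about 25 degrees about the vertical.
- hook_seat (a point): The seat of the hook: where the pin's crossbar axis lies when hung, 61 mm from the post along the stand's -x, 157.5 mm above the bench, midway between the prongs. Axes as the stand's: -x is the way out over the tips.
- hook_tips (a point): Top of the prongs' upturned ends, midway between them: 19 mm further along -x than the seat and 30 mm above hook_seat. For the 8 mm crossbar to pass over, the pin must rise at least 34 mm from where it hangs.
- tin_low: Lower tier of the grey metal stacking lunch tin: open box 110 (x) x 130 (y) x 50 mm high, loose on the bench, about 0.5 kg. Origin: centre of its underside. A lug 26 x 26 x 10 mm with a hole sticks out of the middle of its -x side. The tin is turned by up to about 25 degrees about the vertical.
- tin_up: Upper tier, same plan, 40 mm high, nested on the lower one by a 6 mm deep plug with about 1 mm play, about 0.3 kg. Origin: centre of its underside (50 mm above the bench). A like lug on the -x side.
- tin_lid: Flat lid, same plan, 10 mm thick, nested on the upper tier, about 0.2 kg. Origin: centre of its underside (90 mm above the bench). A like lug, flush with the lid's top (100 mm above the bench). A low pull 14 x 45 mm, 12 mm high, stands at the lid's middle.
- lid_hole (a point): Centre of the top mouth of the hole in the lid's lug: 13 mm in diameter, vertical, right through, 68 mm from the tin's centre along its -x; at the lid's top, 100 mm above the bench.
- mid_hole (a point): Centre of the top mouth of the 13 mm hole in the upper tier's lug (10 mm thick), 78 mm above the bench, in line below lid_hole.
- low_hole (a point): Centre of the top mouth of the 13 mm hole in the lower tier's lug (10 mm thick), 42 mm above the bench, in line below mid_hole. A pin fully home has its foot 18 mm above the bench, 24 mm below this point.
- cup: Bystander: orange sippy cup, 70 mm in diameter, 108 mm high. Origin: centre of its underside.
- dish: Bystander: white ceramic butter dish with its cover on, 95 x 120 mm, 78 mm high with its knob. Origin: centre of its underside.
- fork: Bystander: bamboo fork lying flat, 172 mm long, 26 mm wide, 6 mm thick, its handle along -x. Origin: on the bench, at its middle.
Things that resemble listed ones, but are neither listed nor needed, are in the scene too. What is shaped like the tin_lid but blue or turquoise is not meant. What is shaped like the tin_up but orange is not meant.

How it is judged:
On the way, in this order (a step that is already met when the one before it is completed fails the run):
1. the pin is lifted until its crossbar is above the upturned tips (z of pin in the frame of hook_seat above 0.031 m).
2. the pin is drawn away from the hook (horizontal distance between pin and hook_seat above 0.08 m).
At the end, for the whole second after the job is handed in: Pin through all three lugs: foot at least 20 mm below the lowest lug's top and within 6 mm of its hole axis, crossbar axis within 8 mm of the lid's top (4 mm is fully down); tin stacked and upright (holes within 5 mm of one line, lid raised under 4 mm, tilt under 0.05 rad); all at rest (z of pin_foot in the frame of low_hole below -0.02 m and horizontal distance between pin_foot and low_hole below 0.006 m and horizontal distance between pin and lid_hole below 0.006 m and z of pin in the frame of lid_hole below 0.008 m and horizontal distance between each of lid_hole, mid_hole and low_hole below 0.005 m and distance between tin_lid and tin_low below 0.094 m and angle between each of tin_lid, tin_low's own z axis and vertical below 0.05 rad and linear speed of each of pin, tin_low below 0.02 m/s); the robot touches nothing.
It fails at once if the pin is forced against the hook (over 15 N) (contact force between pin and hook_stand above 15 N).
It fails at once if the pin, away from the hook, is let go before its foot is down in the lowest lug (horizontal distance between pin and hook_seat above 0.08 m and contact force between the fingers and pin below 0.05 N and z of pin_foot in the frame of low_hole above 0 m).
It fails at once if the lunch tin is moved more than 30 mm (distance of any of tin_low, tin_up, tin_lid from where it was at the start of the episode above 0.03 m).
It fails at once if the cup, butter dish or fork is moved more than 20 mm or tipped over (distance of any of cup, dish, fork from where it was at the start of the episode above 0.02 m or angle between any of cup, dish, fork's own z axis and vertical above 0.5 rad).
It also fails if it takes over 54 s, if anything falls off the work surface, if the arm or the gripper's body presses on something with over 40 N, if the wrist force passes 120 N, or if a joint passes its speed limit or range.

ROBOT

A 6-joint arm with a two-finger parallel gripper is mounted at the origin on the work surface. World frame = base frame: x ahead of the robot, y to its left, z up, the work surface at z = 0. Lengths are in m, angles in rad, forces in N, time in s.
With the tool pointing down it reaches from about 0.3 to 0.775 m from the base axis. Payload 14.6 kg.
Tool frame: the origin (TCP) lies midway between the tips of the shut fingers; the grasp point (between the pads) lies 19 mm behind it (ctrl.tcp_to_grasp is the distance from the TCP to the grasp point, in m); x points along the fingers, y is the direction in which the jaws open and shut, and the axes are right-handed (so a half turn about x gives the same grasp; the last joint's range is limited). The gripper opens to 94 mm and grips with 3 to 60 N. Pads are 16 mm wide; open, the fingers measure 119 mm over their backs; the gripper's body (75 mm by 177 mm) begins 78 mm behind the grasp point.
Start: joints at [1.053, 0.3, 1.521, -0, 1.321, -0.067], TCP at [0.24, 0.495, 0.205] pointing down, gripper open.
Joint ranges: [-3.03, 3.03], [-0.79, 2.21], [0.23, 2.52], [-1.04, 4.18], [0, 3.07], [-2.55, 2.55]. Speed limits (rad/s): [2.22, 2.22, 2.57, 3.14, 3.14, 3.14].

INTERFACE

Orientations are given as [roll, pitch, yaw] about the fixed x, y, z axes, in that order (R = Rz(yaw) Ry(pitch) Rx(roll)).
In Python, from station import ctrl gives the robot as it stands.
- The arm moves only by the tool jog_arm, never from a script. Its argument "rows" is one flat list of numbers, 7 for each row, row after row: the shift along the world's x, y, z in m, then the turn, a rotation vector about the world's x, y, z in degrees, then the closure, from 0 (fully open) to 1 (shut). A call has 1 to 8 rows; each row shifts and turns the commanded pose from where the row before left it; what a row does not reach is not made up. A row lasts 1/12 s, in which the tool goes at most 41.7 mm and 7.16 degrees, less where a joint would pass 70% of its speed; a pose out of reach is approached as far as the arm can. A call with a gripper value outside its range is refused whole. The fingers move at their own pace and stop on an object; "squeeze" is the grip in N (left out, the last holds). Time passes only in rows, so rows that do not move let the fingers close. It gives the time, the measured TCP pose, the force and the opening at its end, in the units of the state.
- ctrl.get_obs(): the state, without advancing time (a new reading comes with each control period).
- ctrl.camera(name): name is "scene" or "top" or "wrist"; returns (picture, depth): 480x640x3 uint8, red, green, blue; 480x640 float32, m along the optical axis (not along the pixel's ray), 0 where there is no reading.
- ctrl.camera_model(name): a dict with "K" (3x3 intrinsics, pixels), "extrinsics" (4x4, takes a point from camera to world coordinates). Camera axes: x right, y down, z forward; pixel columns grow to the right and rows downward; lengths in m; the calibration is good to about 2 mm. A picture is of the moment at which its call begins: read the wrist's pose just before it. camera_model takes no time and is no camera call; for the wrist camera it gives the pose at the moment of the call.
- ctrl.hand_in(): hands the job in, once; it reports no verdict.
The state is a dict: "time_s": time; "qpos": joint angles; "joint_vel": joint speeds; "tau": joint torques, N m; "ee_pos": TCP position; "eef_rot": TCP orientation; "force": force on the tool from outside, world axes, zero at the start; "moment": the same for the moment, N m; "grip_width": finger opening in m.
Only numpy, scipy, OpenCV 4.12 (cv2) and the standard library are available. Lean on these libraries where they do the work, as an engineer would, in place of code of your own. Each camera call takes 0.05 s, during which the arm holds its last target.

## Working session

There is one attempt and no reset: what is moved stays moved. The work goes in short steps, Python scripts to look and compute and a tool call to move; the robot and the scene stay as the last step left them, time stands still between calls to the robot, and variables do not carry over. Pictures are saved under pics/ and viewed, and the job is handed in when it is done.

Besides the shell and the picture viewer there is one more tool, called after "Request:" as name(argument=value, ...), one argument or row to a line, values as JSON. jog_arm: Moves the arm, as the interface text tells. Its arguments: {"type":"object","properties":{"rows":{"type":"array"},"squeeze":{"type":"number"}},"required":["rows"]}

```bash
ls; mkdir -p pics; python3 - <<'E'
from station import ctrl
import cv2, numpy as np
o=ctrl.get_obs(); print(o)
for n in ("scene","top"):
    p,d=ctrl.camera(n); cv2.imwrite(f"pics/{n}0.png",p[:,:,::-1]); np.save(f"pics/{n}0.npy",d); m=ctrl.camera_model(n); print(n,m)
E
```

```text
pics
{'time_s': 0.0, 'qpos': array([ 1.05338071e+00,  3.00470592e-01,  1.52160416e+00, -1.75627993e-05,
        1.32073128e+00, -6.65947047e-02]), 'joint_vel': array([-3.92508759e-04,  4.91042112e-04,  4.16607013e-06,  7.70857190e-04,
        6.47716769e-04,  7.38340847e-04]), 'tau': array([ 1.52254630e-03, -5.31798720e+01, -3.52737129e+01,  7.09382258e-02,
        2.43862916e-02, -9.44569138e-05]), 'ee_pos': array([0.23950208, 0.49480203, 0.20487686]), 'eef_rot': array([-1.62337227,  1.56958282, -2.07418882]), 'force': array([-1.02174767,  0.13434695,  0.16534334]), 'moment': array([-1.06122550e-02,  2.87723767e-05, -3.58575471e-02]), 'grip_width': 0.09397761141443033}
scene {'K': array([[444.1594006 ,   0.        , 314.9214107 ],
       [  0.        , 444.1594006 , 244.56901163],
       [  0.        ,   0.        ,   1.        ]]), 'extrinsics': array([[-0.65278414,  0.41102525, -0.63634198,  1.34612869],
       [ 0.75753037,  0.34914582, -0.55158402,  0.64503739],
       [-0.00453882, -0.84211368, -0.53928096,  0.7920573 ],
       [ 0.        ,  0.        ,  0.        ,  1.        ]])}
top {'K': array([[460.66655554,   0.        , 321.4018693 ],
       [  0.        , 460.66655554, 242.35425835],
       [  0.        ,   0.        ,   1.        ]]), 'extrinsics': array([[-2.11544234e-02, -9.96061338e-01,  8.61063353e-02,
         5.22052866e-01],
       [-9.99775455e-01,  2.11823254e-02, -5.89711306e-04,
        -2.28054364e-03],
       [-1.23654378e-03, -8.60994756e-02, -9.96285778e-01,
         1.23167570e+00],
       [ 0.00000000e+00,  0.00000000e+00,  0.00000000e+00,
         1.00000000e+00]])}
```

View pics/scene0.png

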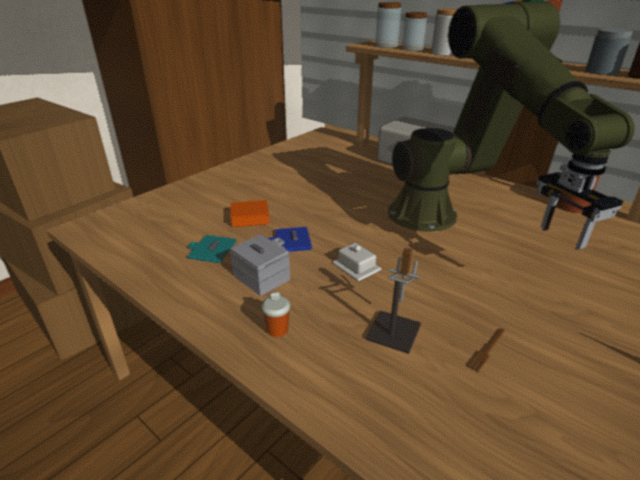

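View pics/top0.png

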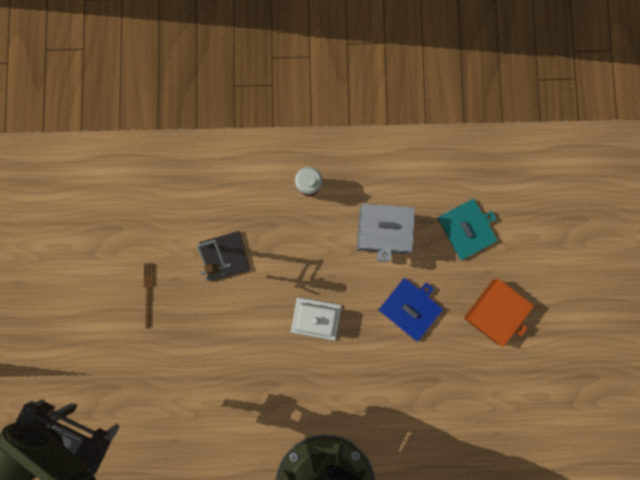

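The top view shows the grey stack at (386,228), with its lug at (385,255). It also shows look-alikes: a blue lid (411,310), a turquoise lid (468,229) and an orange tier (499,312). The pin and hook are at about (212,262) in the top view and (405,265) in the scene view. The description calls for grey, so I choose the stack at (386,228) and check it in close crops.

```bash
python3 - <<'E'
import cv2, numpy as np
t=cv2.imread("pics/top0.png"); s=cv2.imread("pics/scene0.png")
f=lambda im,x,y,w,h:cv2.resize(im[y:y+h,x:x+w],(400,300),interpolation=cv2.INTER_CUBIC)
a=np.vstack([np.hstack([f(t,180,215,80,60),f(t,345,200,100,75)]),np.hstack([f(s,355,240,100,75),f(s,220,220,100,75)])])
cv2.imwrite("pics/crop0.png",a)
E
```

```text
(no output)
```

View pics/crop0.png

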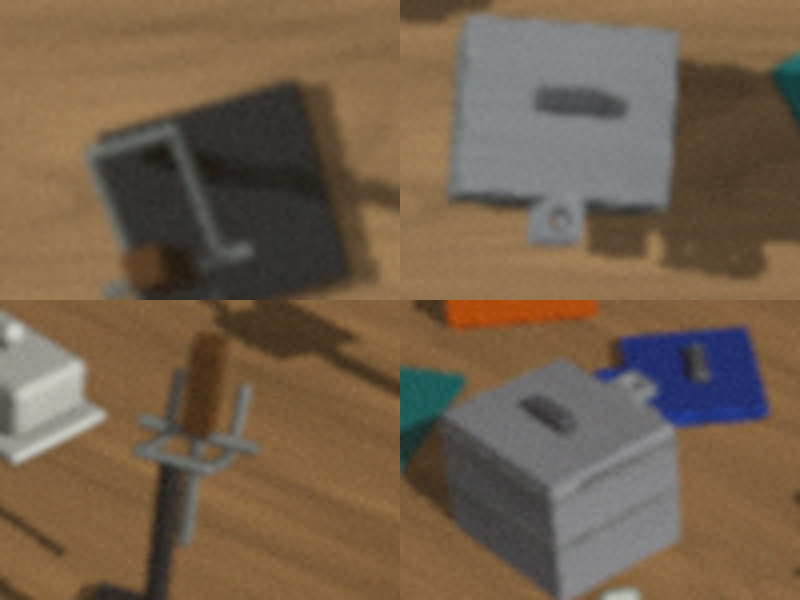

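The crops confirm it: the grey stack's open lug hole is at top (384.5,254.5), and the pin's wooden grip hangs over the prongs at top (~210,268). Now coarse measurements.

```bash
cat > h.py <<'E'
import numpy as np, cv2
from station import ctrl
def ray(m,u,v,z):
    K=m["K"];E=m["extrinsics"]
    d=E[:3,:3]@np.linalg.inv(K)@np.array([u,v,1.0]); c=E[:3,3]
    return c+d*(z-c[2])/d[2]
def cloud(m,d):
    K=m["K"];E=m["extrinsics"]
    v,u=np.mgrid[:480,:640]
    P=np.stack([(u-K[0,2])/K[0,0]*d,(v-K[1,2])/K[1,1]*d,d],-1)
    return P@E[:3,:3].T+E[:3,3]
def proj(m,p):
    E=m["extrinsics"]; q=m["K"]@(E[:3,:3].T@(np.asarray(p)-E[:3,3])); return q[:2]/q[2]
E
python3 - <<'E'
from h import *
m=ctrl.camera_model("top"); d=np.load("pics/top0.npy"); im=cv2.imread("pics/top0.png")
P=cloud(m,d)
print("hole",ray(m,384.5,254.5,.1))
hsv=cv2.cvtColor(im,cv2.COLOR_BGR2HSV)
# stand base: dark
roi=np.zeros((480,640),bool); roi[220:290,190:260]=1
mk=(roi&(im.max(2)<75)).astype(np.uint8); 
mk=cv2.morphologyEx(mk,cv2.MORPH_OPEN,np.ones((5,5)))
c=max(cv2.findContours(mk,0,2)[0],key=cv2.contourArea); print("base",cv2.minAreaRect(c),ray(m,*cv2.minAreaRect(c)[0],.012))
# high points
for lo,hi in((.14,.20),(.20,.24)):
    k=roi&(P[...,2]>lo)&(P[...,2]<hi); print(lo,k.sum(),P[k].mean(0) if k.any() else 0)
    print(P[k][::3].round(3).tolist()[:60])
roi=np.zeros((480,640),bool); roi[195:270,345:425]=1
k=(roi&(P[...,2]>.085)&(P[...,2]<.108)).astype(np.uint8)
k=cv2.morphologyEx(k,cv2.MORPH_OPEN,np.ones((21,21)))
c=max(cv2.findContours(k,0,2)[0],key=cv2.contourArea); r=cv2.minAreaRect(c);print("tin",r,ray(m,*r[0],.1),[ray(m,*q,.1).round(3) for q in cv2.boxPoints(r)])
E
```

```text
hole [ 0.58658072 -0.15748611  0.1       ]
base ((224.6415252685547, 256.2452697753906), (40.93344497680664, 43.95537567138672), 74.05460357666016) [0.59596252 0.25426098 0.012     ]
0.14 366 [0.58270162 0.24859309 0.17120587]
[[0.623, 0.246, 0.187], [0.623, 0.24, 0.182], [0.622, 0.259, 0.18], [0.621, 0.251, 0.184], [0.621, 0.244, 0.186], [0.621, 0.239, 0.178], [0.619, 0.261, 0.184], [0.619, 0.254, 0.181], [0.619, 0.247, 0.184], [0.619, 0.241, 0.181], [0.617, 0.268, 0.183], [0.617, 0.261, 0.181], [0.617, 0.251, 0.184], [0.617, 0.243, 0.179], [0.617, 0.237, 0.178], [0.614, 0.273, 0.187], [0.614, 0.267, 0.186], [0.615, 0.261, 0.182], [0.615, 0.255, 0.18], [0.617, 0.254, 0.153], [0.614, 0.239, 0.18], [0.612, 0.278, 0.186], [0.613, 0.273, 0.181], [0.613, 0.266, 0.179], [0.612, 0.259, 0.18], [0.613, 0.254, 0.172], [0.615, 0.254, 0.145], [0.612, 0.237, 0.179], [0.61, 0.277, 0.181], [0.61, 0.262, 0.179], [0.611, 0.257, 0.17], [0.613, 0.256, 0.145], [0.61, 0.237, 0.175], [0.608, 0.278, 0.186], [0.61, 0.262, 0.152], [0.61, 0.256, 0.145], [0.608, 0.236, 0.174], [0.606, 0.276, 0.178], [0.605, 0
[... 746 characters left out ...]
0.255, 0.223], [0.56, 0.247, 0.227], [0.56, 0.241, 0.229], [0.56, 0.237, 0.217], [0.558, 0.25, 0.225], [0.558, 0.244, 0.225], [0.558, 0.237, 0.227], [0.559, 0.236, 0.201], [0.556, 0.248, 0.224], [0.556, 0.242, 0.222], [0.556, 0.236, 0.222], [0.554, 0.252, 0.225], [0.554, 0.246, 0.226], [0.554, 0.239, 0.227], [0.554, 0.234, 0.22], [0.552, 0.248, 0.224], [0.551, 0.241, 0.227], [0.551, 0.235, 0.224], [0.55, 0.25, 0.224], [0.549, 0.244, 0.223], [0.55, 0.241, 0.21], [0.547, 0.249, 0.214]]
tin ((393.0, 239.5), (21.0, 36.0), 90.0) [ 0.62317075 -0.17966463  0.1       ] [array([ 0.65 , -0.136,  0.1  ]), array([ 0.648, -0.225,  0.1  ]), array([ 0.596, -0.223,  0.1  ]), array([ 0.598, -0.134,  0.1  ])]
```

```bash
python3 - <<'E'
from h import *
from scipy.spatial.transform import Rotation as R
o=ctrl.get_obs(); r=R.from_euler('xyz',o["eef_rot"]).as_matrix(); print(r.round(3)); y=r[:,1]; print("jaw deg",np.degrees(np.arctan2(y[1],y[0])), ctrl.tcp_to_grasp)
m=ctrl.camera_model("wrist"); print(m["K"], r.T@(m["extrinsics"][:3,3]-o["ee_pos"]), (r.T@m["extrinsics"][:3,:3]).round(3))
E
```

```text
[[-0.001  0.436  0.9  ]
 [-0.001  0.9   -0.436]
 [-1.    -0.001 -0.   ]]
jaw deg 64.17272761604407 0.0188
[[340.7781693    0.         318.46761724]
 [  0.         340.7781693  241.17441897]
 [  0.           0.           1.        ]] [-0.17893734 -0.00082514 -0.06997502] [[-0.    -0.24   0.971]
 [ 1.     0.     0.001]
 [-0.001  0.971  0.24 ]]
```

Request:
jog_arm(
  rows=[0,0,0.035,0,0,0,0,0,0,0.035,0,0,0,0,0.02,-0.016,0.01,0,0,3,0,0.025,-0.02,0.01,0,0,3,0,0.025,-0.02,0,0,0,3,0,0.025,-0.02,0,0,0,3,0,0.025,-0.02,0,0,0,3,0,0.025,-0.02,0,0,0,3,0],
  squeeze=5,
)

```text
time_s: 0.77
ee_pos: [0.3856, 0.3778, 0.2952]
eef_rot: [-2.335, 1.57, -2.469]
force: [1.1, 0.4, -0.1]
grip_width: 0.0939
```

Request:
jog_arm(
  rows=[0.025,-0.02,0,0,0,3,0,0.025,-0.02,0,0,0,3,0,0.025,-0.02,0,0,0,3,0,0.025,-0.02,0,0,0,3,0,0.025,-0.02,0,0,0,4,0,0.025,-0.02,0,0,0,4,0,0.02,-0.016,0,0,0,4,0,0,0,0,0,0,0,0],
)

```text
time_s: 1.43
ee_pos: [0.5572, 0.2399, 0.2942]
eef_rot: [-2.68, 1.569, -2.397]
force: [0.1, -0.1, -1.0]
grip_width: 0.0943
```

```bash
python3 - <<'E'
from h import *
from scipy.spatial.transform import Rotation as R
o=ctrl.get_obs(); r=R.from_euler('xyz',o["eef_rot"]).as_matrix(); y=r[:,1]; print(o["time_s"],o["ee_pos"],"jaw deg",np.degrees(np.arctan2(y[1],y[0])))
m=ctrl.camera_model("wrist");p,d=ctrl.camera("wrist"); cv2.imwrite("pics/w1.png",p[:,:,::-1]); np.save("pics/w1.npy",d); np.save("pics/w1m.npy",m,allow_pickle=True)
E
```

```text
1.4333 [0.55715929 0.23991339 0.29420093] jaw deg 106.21773675622342
```

View pics/w1.png

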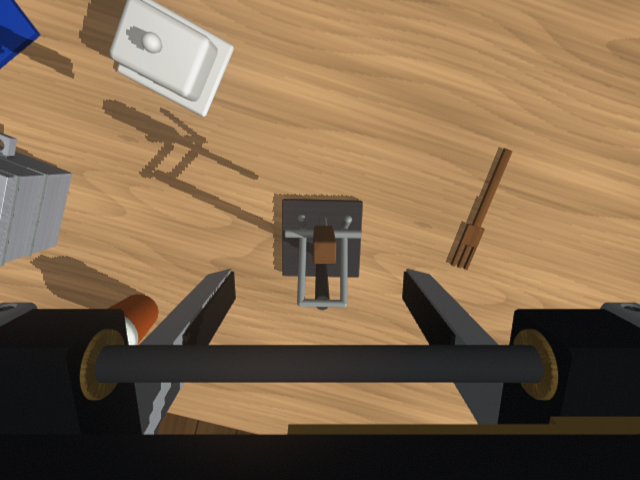

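The wrist view shows the grip top at about (324,252), crossbar line at row ~235, prongs, and post near (321,300). The base is almost square with the image, so the jaw yaw is about right. Now to measure it.

```bash
python3 - <<'E'
from h import *
m=np.load("pics/w1m.npy",allow_pickle=True).item(); d=np.load("pics/w1.npy"); im=cv2.imread("pics/w1.png")
P=cloud(m,d); Z=P[...,2]
roi=np.zeros((480,640),bool); roi[190:312,265:375]=1
k=roi&(Z>.218)&(Z<.235); u=np.argwhere(k)[:,::-1]; r=cv2.minAreaRect(u.astype(np.float32)); print(k.sum(),r, "grip top",ray(m,*r[0],.2255), P[k].mean(0), [ray(m,*q,.2255).round(4)[:2].tolist() for q in cv2.boxPoints(r)])
# base edges
k=(roi&(Z<.03)&(im.max(2)<95)).astype(np.uint8); k=cv2.morphologyEx(k,cv2.MORPH_OPEN,np.ones((3,3)))
c=max(cv2.findContours(k,0,2)[0],key=cv2.contourArea);r=cv2.minAreaRect(c);print("base",r)
b=np.array([ray(m,*q,.012)[:2] for q in cv2.boxPoints(r)]);print(b.round(4),b.mean(0))
for i in range(4):
    e=b[(i+1)%4]-b[i];print(np.linalg.norm(e),np.degrees(np.arctan2(e[1],e[0])))
# prongs & crossbar
k=roi&(Z>.14)&(Z<.2)
q=P[k]; np.save("pics/q.npy",q)
f=cv2.resize(im[190:310,250:410],(800,600),interpolation=cv2.INTER_CUBIC); cv2.imwrite("pics/w1c.png",f)
E
```

```text
554 ((323.5, 251.0), (24.0, 23.0), 90.0) grip top [0.55466965 0.24299794 0.2255    ] [0.55516827 0.24346512 0.22463506] [[0.5482, 0.2321], [0.5433, 0.2486], [0.5613, 0.2541], [0.5662, 0.2373]]
base ((321.5, 237.0), (76.0, 79.0), 90.0)
[[0.5563 0.188 ]
 [0.5264 0.2906]
 [0.6296 0.3241]
 [0.6612 0.2157]] [0.59337028 0.25459896]
0.10686230758933755 106.25754539861782
0.10856037762832549 17.96153114372061
0.11287171791184737 -73.73526439660525
0.10856216919844831 -165.21049055156743
```

View pics/w1c.png

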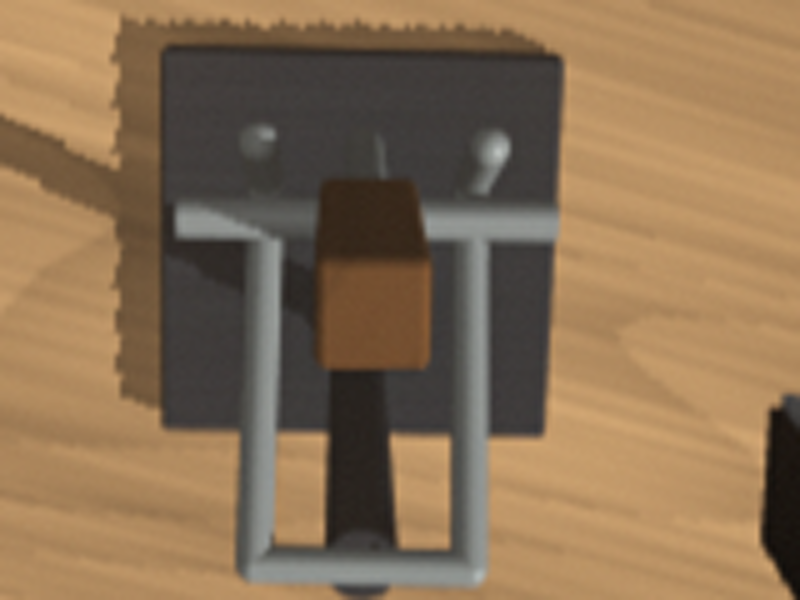

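Request:
jog_arm(
  rows=[-0.0015,0.003,-0.025,0,0,0,0,0,0,-0.025,0,0,0,0,0,0,-0.025,0,0,0,0,0,0,-0.02,0,0,0,0.2,0,0,-0.013,0,0,0,0.4,0,0,0,0,0,0,0.6,0,0,0,0,0,0,0.7,0,0,0,0,0,0,0.75],
  squeeze=4,
)

```text
time_s: 2.15
ee_pos: [0.5532, 0.2466, 0.1887]
eef_rot: [0.106, 1.569, 0.388]
force: [0.3, -0.0, -0.1]
grip_width: 0.0638
```

```bash
python3 - <<'E'
from h import *
o=ctrl.get_obs(); print(o["time_s"],o["ee_pos"],o["force"],o["grip_width"])
p,d=ctrl.camera("wrist"); cv2.imwrite("pics/w2.png",p[:,:,::-1])
E
```

```text
2.15 [0.5531801  0.24661043 0.1887398 ] [ 0.2674593  -0.00853388 -0.07336239] 0.0637994649856762
```

View pics/w2.png

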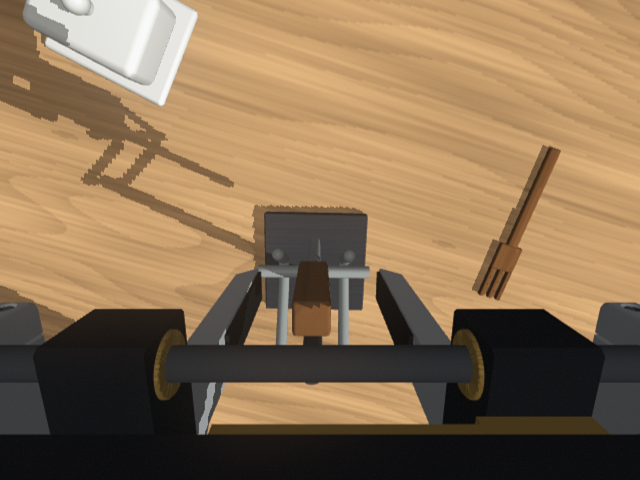

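Request:
jog_arm(
  rows=[0.0015,-0.0025,0,0,0,0,0.7,0,0,0,0,0,0,0.7,0,0,0,0,0,0,0.75,0,0,0,0,0,0,0.8,0,0,0,0,0,0,0.84,0,0,0,0,0,0,0.88,0,0,0,0,0,0,0.92,0,0,0,0,0,0,1],
)

```text
time_s: 2.87
ee_pos: [0.5547, 0.2436, 0.1875]
eef_rot: [0.286, 1.571, 0.568]
force: [0.3, -0.1, 0.9]
grip_width: 0.0184
```

Request:
jog_arm(
  rows=[0,0,0,0,0,0,1,0,0,0,0,0,0,1,0,0,0,0,0,0,1,0,0,0,0,0,0,1],
)

```text
time_s: 3.2
ee_pos: [0.5547, 0.2436, 0.1875]
eef_rot: [0.411, 1.571, 0.693]
force: [-0.2, 1.2, -0.7]
grip_width: 0.0179
```

Request:
jog_arm(
  rows=[0,0,0,0,0,0,1,0,0,0,0,0,0,1,0,0,0.003,0,0,0,1,0,0,0.005,0,0,0,1,0,0,0.008,0,0,0,1,0,0,0.01,0,0,0,1,0,0,0.01,0,0,0,1,0,0,0.01,0,0,0,1],
  squeeze=25,
)

```text
time_s: 3.87
ee_pos: [0.5547, 0.2436, 0.235]
eef_rot: [0.057, 1.57, 0.339]
force: [0.5, 1.0, 0.1]
grip_width: 0.0179
```

Request:
jog_arm(
  rows=[0,0,0.01,0,0,0,1,0,0,0.01,0,0,0,1,0,0,0.01,0,0,0,1,0,0,0,0,0,0,1],
)

```text
time_s: 4.2
ee_pos: [0.5551, 0.2437, 0.266]
eef_rot: [0.066, 1.568, 0.348]
force: [-0.8, -0.6, -0.7]
grip_width: 0.0176
```

```bash
python3 - <<'E'
from h import *
o=ctrl.get_obs(); print(o["time_s"],o["ee_pos"],o["force"],o["grip_width"])
for n in ("wrist","scene"):
    p,d=ctrl.camera(n); cv2.imwrite(f"pics/{n}3.png",p[:,:,::-1])
    if n=="scene": cv2.imwrite("pics/s3c.png",cv2.resize(p[180:330,330:480,::-1],(600,600),interpolation=cv2.INTER_CUBIC))
E
```

```text
4.2 [0.55513669 0.24372367 0.26603606] [-0.78833912 -0.60577372 -0.71033967] 0.01757928199472346
```

View pics/wrist3.png

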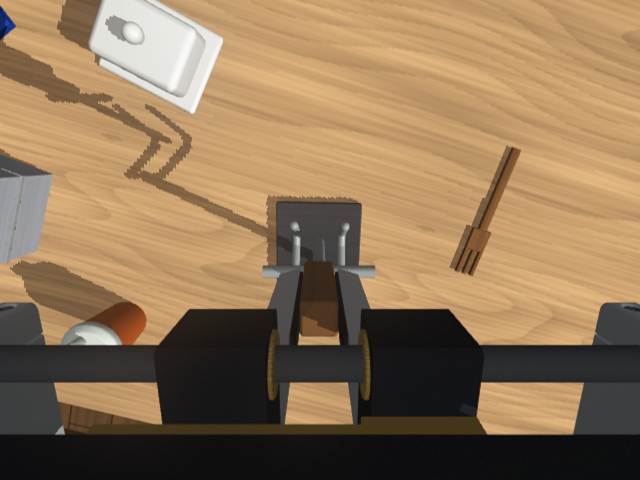

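View pics/s3c.png

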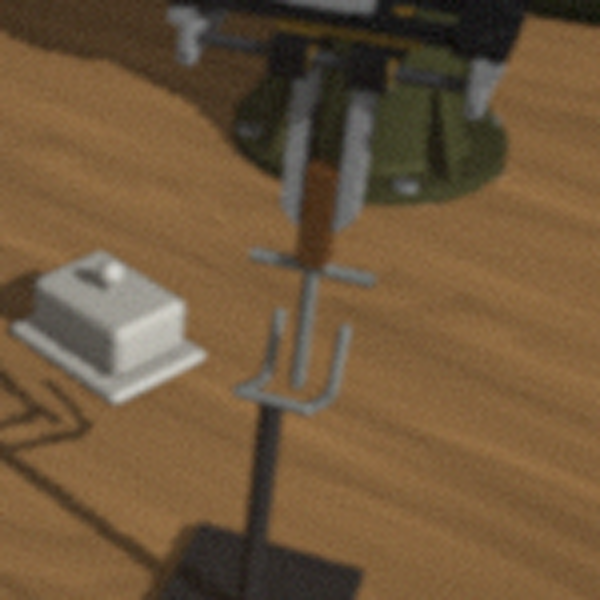

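Request:
jog_arm(
  rows=[0,0,0.02,0,0,0,1,0,0,0.02,0,0,0,1,0,0,0.02,0,0,0,1,-0.005,-0.01,0.005,0,0,0,1,0,-0.02,0,0,0,-1,1,0.003,-0.026,0,0,0,-2,1,0.003,-0.026,0,0,0,-2,1,0.003,-0.026,0,0,0,-2,1],
  squeeze=35,
)

```text
time_s: 4.97
ee_pos: [0.558, 0.1339, 0.3271]
eef_rot: [-3.064, 1.569, -2.905]
force: [0.2, 0.1, -0.5]
grip_width: 0.0178
```

Request:
jog_arm(
  rows=[0.003,-0.028,0,0,0,-2,1,0.003,-0.028,0,0,0,-2,1,0.003,-0.028,0,0,0,-2,1,0.003,-0.028,0,0,0,-2,1,0.003,-0.028,0,0,0,-2,1,0.003,-0.028,0,0,0,-2,1,0.003,-0.028,0,0,0,-2,1,0.003,-0.028,0,0,0,0,1],
)

```text
time_s: 5.63
ee_pos: [0.5818, -0.0903, 0.3271]
eef_rot: [3.064, 1.569, 2.977]
force: [1.6, -0.1, -1.0]
grip_width: 0.0178
```

Request:
jog_arm(
  rows=[0.003,-0.02,0,0,0,0,1,0.002,-0.01,0,0,0,0,1,0,0,0,0,0,0,1,0,0,0,0,0,0,1],
)

```text
time_s: 5.97
ee_pos: [0.5873, -0.1182, 0.3277]
eef_rot: [2.788, 1.57, 2.703]
force: [-0.7, 0.2, -1.0]
grip_width: 0.0178
```

```bash
cat > look.py <<'E'
import sys
from h import *
from scipy.spatial.transform import Rotation as R
n=sys.argv[1]
o=ctrl.get_obs(); r=R.from_euler('xyz',o["eef_rot"]).as_matrix(); y=r[:,1]; print(o["time_s"],o["ee_pos"].round(4),"jaw",np.degrees(np.arctan2(y[1],y[0])).round(2),"tool x",r[:,0].round(4),o["force"].round(1),o["grip_width"])
for c in sys.argv[2:]:
    m=ctrl.camera_model(c);p,d=ctrl.camera(c); cv2.imwrite(f"pics/{c}{n}.png",p[:,:,::-1]); np.save(f"pics/{c}{n}.npy",d); np.save(f"pics/{c}{n}m.npy",m,allow_pickle=True)
E
python3 look.py 4 wrist
```

```text
5.9667 [ 0.5873 -0.1182  0.3277] jaw 85.15 tool x [-1.e-03  5.e-04 -1.e+00] [-0.7  0.2 -1. ] 0.01777339679824143
```

View pics/wrist4.png

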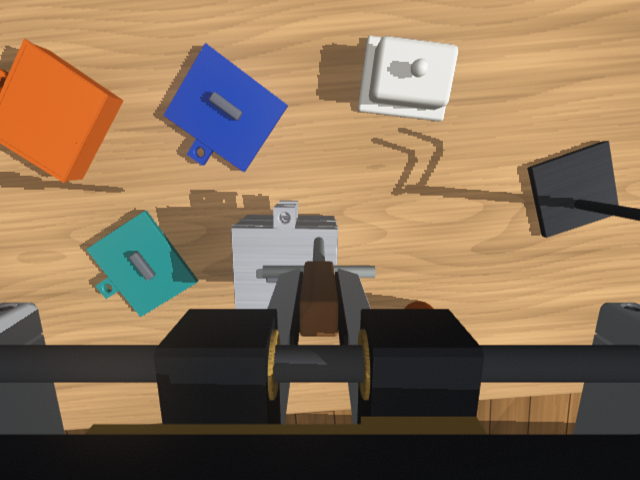

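The wrist view shows the grey lid's lug with its hole at (285,217). The pin's rod foot is near (319,240) and the crossbar runs from 257 to 375 on row 272. The tin's edge is nearly parallel to the crossbar.

```bash
python3 - <<'E'
from h import *
m=np.load("pics/wrist4m.npy",allow_pickle=True).item(); d=np.load("pics/wrist4.npy"); im=cv2.imread("pics/wrist4.png")
print("hole coarse",ray(m,285,217,.1))
print("lid corners",ray(m,233,229,.1),ray(m,337,229,.1))
print("expect foot px",proj(m,[.5873,-.1182,.3277-.116]),"origin",proj(m,[.5873,-.1182,.2977]))
f=cv2.resize(im[195:285,255:375],(800,600),interpolation=cv2.INTER_CUBIC); cv2.imwrite("pics/w4c.png",f)
E
```

```text
hole coarse [ 0.58397535 -0.15874709  0.1       ]
lid corners [ 0.5933626  -0.22345834  0.1       ] [ 0.60402574 -0.09720143  0.1       ]
expect foot px [318.84238733 238.28573324] origin [319.08054192 269.10756442]
```

View pics/w4c.png

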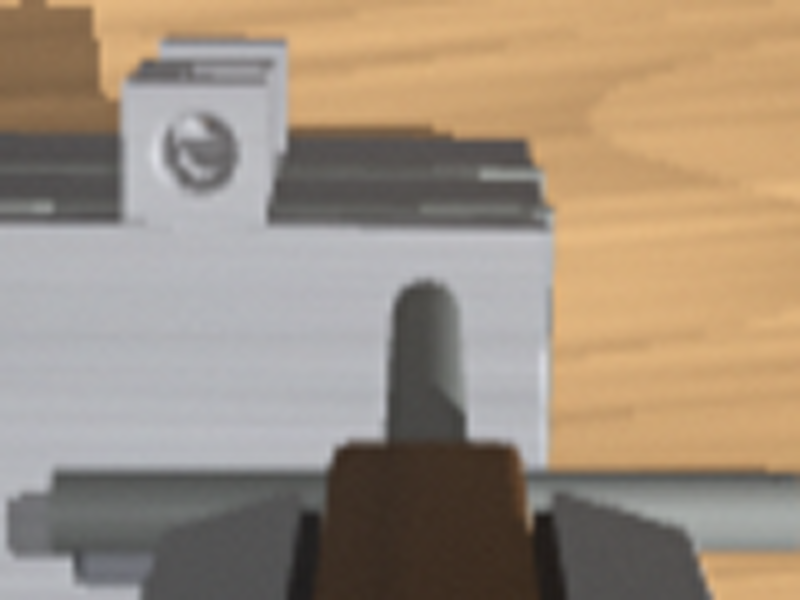

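Request:
jog_arm(
  rows=[-0.003,-0.005,-0.02,0,0,0,1,0,-0.005,-0.025,0,0,0,1,0,0,-0.025,0,0,0,1,0,0,-0.018,0,0,0,1,0,0,-0.008,0,0,0,1,0,0,0,0,0,0,1,0,0,0,0,0,0,1],
)

```text
time_s: 6.6
ee_pos: [0.5849, -0.1278, 0.2334]
eef_rot: [-0.145, 1.57, -0.228]
force: [0.5, 0.8, -0.2]
grip_width: 0.0179
```

```bash
python3 look.py 5 wrist scene; python3 - <<'E'
from h import *
im=cv2.imread("pics/wrist5.png");cv2.imwrite("pics/w5c.png",cv2.resize(im[165:285,235:395],(800,600),interpolation=cv2.INTER_CUBIC))
E
```

```text
6.6 [ 0.5849 -0.1278  0.2334] jaw 85.23 tool x [ 8.e-04 -2.e-04 -1.e+00] [ 0.5  0.8 -0.2] 0.01789526513244601
```

View pics/w5c.png

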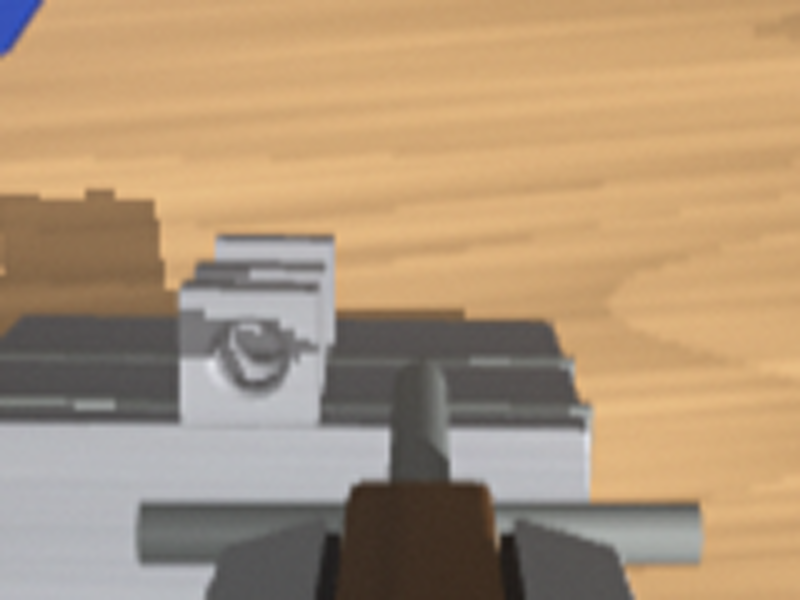

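The hole is at px (285.6,236.1) by its rim and by the lug square, which agree. The rod tip's far edge is at px (319,237).

```bash
python3 - <<'E'
from h import *
m=np.load("pics/wrist5m.npy",allow_pickle=True).item()
H=ray(m,235+253/5,165+355/5,.1); print("hole",H)
t=np.array([.5849,-.1278,.2334])
f=t-[0,0,.116]; p=proj(m,f); print("foot px pred (crop)",(p-[235,165])*5)
a=np.radians(-4.8); fx=np.array([np.cos(a),np.sin(a),0])
for r,z in((.0025,0),(.0045,.006)):
  for s in(-1,1): print(r,s,(proj(m,f+fx*r*s+[0,0,z])-[235,165])*5)
for q in (-.036,.036): print("bar end",(proj(m,t+[-np.sin(a)*q,np.cos(a)*q,-.030])-[235,165])*5)
print("shift",H-t)
ms=np.load("pics/scene5m.npy",allow_pickle=True).item()
print("scene foot",proj(ms,f),"bar",proj(ms,t-[0,0,.03]),"hole",proj(ms,H))
im=cv2.imread("pics/scene5.png");u,v=proj(ms,H).astype(int);print(u,v)
cv2.imwrite("pics/s5c.png",cv2.resize(im[v-75:v+45,u-80:u+80],(800,600),interpolation=cv2.INTER_CUBIC))
E
```

```text
hole [ 0.5844404  -0.15915532  0.1       ]
foot px pred (crop) [419.44122994 365.45465955]
0.0025 -1 [419.46051812 351.75950958]
0.0025 1 [419.42201831 379.09545811]
0.0045 -1 [419.52532768 348.29599325]
0.0045 1 [419.45431645 398.40654012]
bar end [141.13832554 520.14899283]
bar end [699.58194295 520.68047743]
shift [-0.0004596  -0.03135532 -0.1334    ]
scene foot [285.13658129 239.48833484] bar [283.87065035 213.10494811] hole [277.77709381 240.79362981]
277 240
```

View pics/s5c.png

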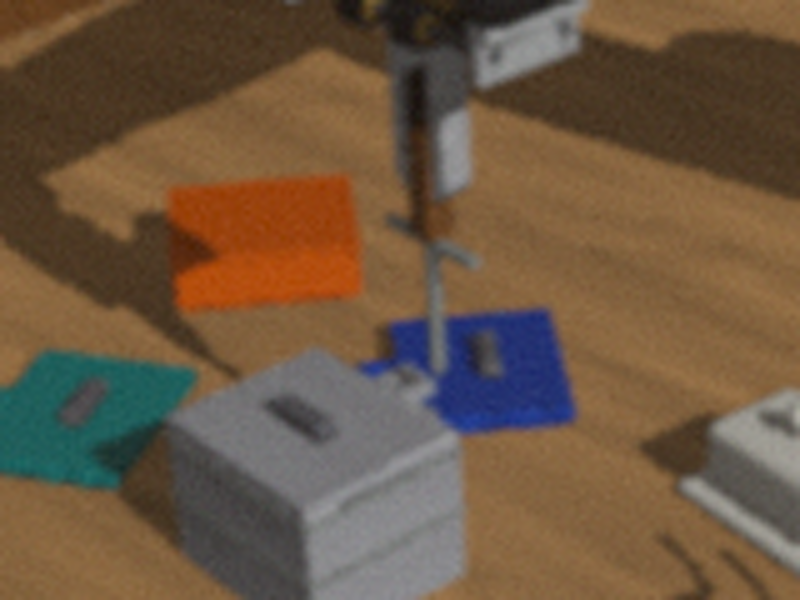

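Request:
jog_arm(
  rows=[-0.001,-0.01,0,0,0,0,1,-0.001,-0.013,0,0,0,0,1,0,-0.0085,0,0,0,0,1,0,0,0,0,0,0,1,0,0,-0.006,0,0,0,1,0,0,-0.006,0,0,0,1,0,0,0,0,0,0,1,0,0,0,0,0,0,1],
)

```text
time_s: 7.37
ee_pos: [0.5825, -0.1596, 0.2198]
eef_rot: [2.892, 1.57, 2.808]
force: [0.1, 0.1, -1.1]
grip_width: 0.0178
```

```bash
python3 look.py 6 wrist scene; python3 - <<'E'
from h import *
im=cv2.imread("pics/wrist6.png");s=cv2.imread("pics/scene6.png")
cv2.imwrite("pics/c6.png",np.hstack([cv2.resize(im[195:285,280:360],(400,450),interpolation=cv2.INTER_CUBIC),cv2.resize(s[195:265,245:310],(400,450),interpolation=cv2.INTER_CUBIC)]))
E
```

```text
7.3667 [ 0.5825 -0.1596  0.2198] jaw 85.19 tool x [-1.1e-03  4.0e-04 -1.0e+00] [ 0.1  0.1 -1.1] 0.01782674521901926
```

View pics/c6.png

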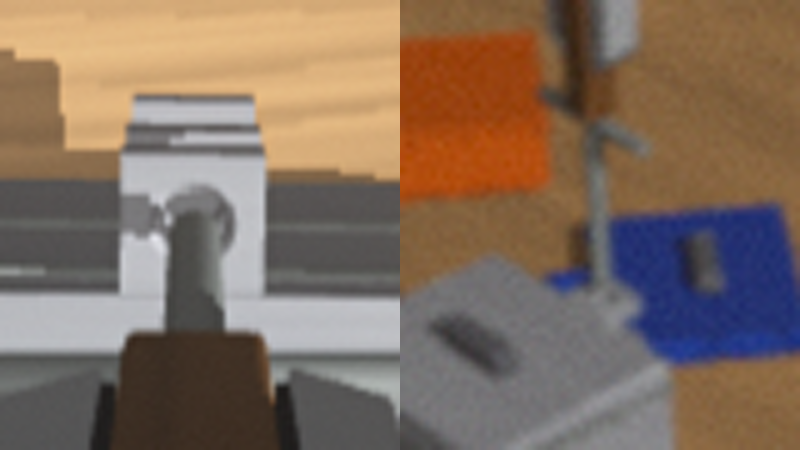

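The foot is centred over the hole: crop tip at ~(192,223) against a hole/lug centre of ~(195,223). Descending gently.

Request:
jog_arm(
  rows=[0.0005,0,-0.004,0,0,0,1,0,0,-0.005,0,0,0,1,0,0,-0.005,0,0,0,1,0,0,-0.004,0,0,0,1,0,0,0,0,0,0,1,0,0,0,0,0,0,1],
)

```text
time_s: 7.97
ee_pos: [0.583, -0.1599, 0.2021]
eef_rot: [2.868, 1.57, 2.783]
force: [-0.2, 0.5, 0.0]
grip_width: 0.018
```

```bash
python3 look.py 7 wrist; python3 - <<'E'
from h import *
im=cv2.imread("pics/wrist7.png")
cv2.imwrite("pics/c7.png",cv2.resize(im[195:285,270:370],(800,720),interpolation=cv2.INTER_CUBIC)[:600])
E
```

```text
7.9667 [ 0.583  -0.1599  0.2021] jaw 85.17 tool x [-5.e-04  2.e-04 -1.e+00] [-0.2  0.5  0. ] 0.01796239798088596
```

View pics/c7.png

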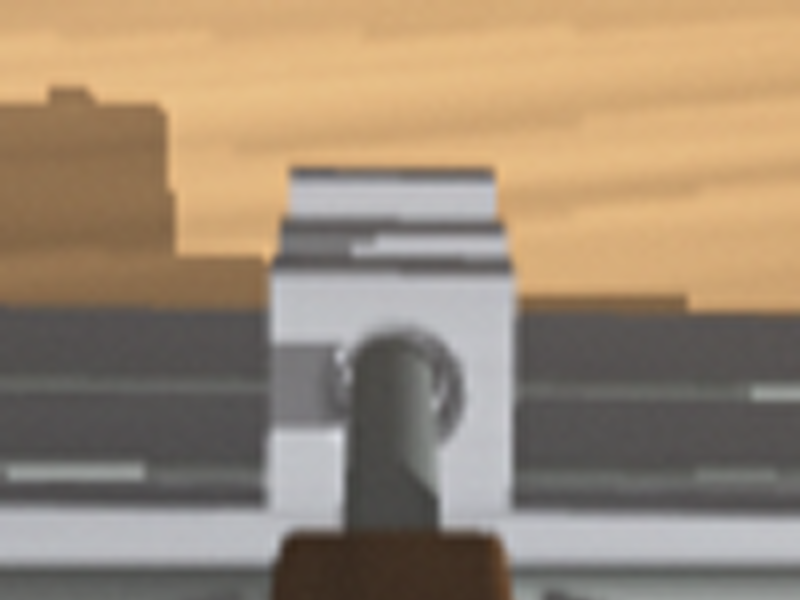

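Request:
jog_arm(
  rows=[0.0005,0.0005,-0.004,0,0,0,1,0,0,-0.005,0,0,0,1,0,0,-0.005,0,0,0,1,0,0,-0.005,0,0,0,1,0,0,-0.005,0,0,0,1,0,0,-0.004,0,0,0,1,0,0,0,0,0,0,1,0,0,0,0,0,0,1],
)

```text
time_s: 8.68
ee_pos: [0.5836, -0.1594, 0.1742]
eef_rot: [2.916, 1.57, 2.832]
force: [-0.5, -0.0, -1.3]
grip_width: 0.0176
```

```bash
python3 look.py 8 wrist scene; python3 - <<'E'
from h import *
im=cv2.imread("pics/wrist8.png");s=cv2.imread("pics/scene8.png")
cv2.imwrite("pics/c8.png",np.hstack([cv2.resize(im[195:285,280:360],(400,450),interpolation=cv2.INTER_CUBIC),cv2.resize(s[195:285,225:305],(400,450),interpolation=cv2.INTER_CUBIC)]))
E
```

```text
8.6833 [ 0.5836 -0.1594  0.1742] jaw 85.17 tool x [-4.e-04  1.e-04 -1.e+00] [-0.5 -0.  -1.3] 0.017635681908856456
```

View pics/c8.png

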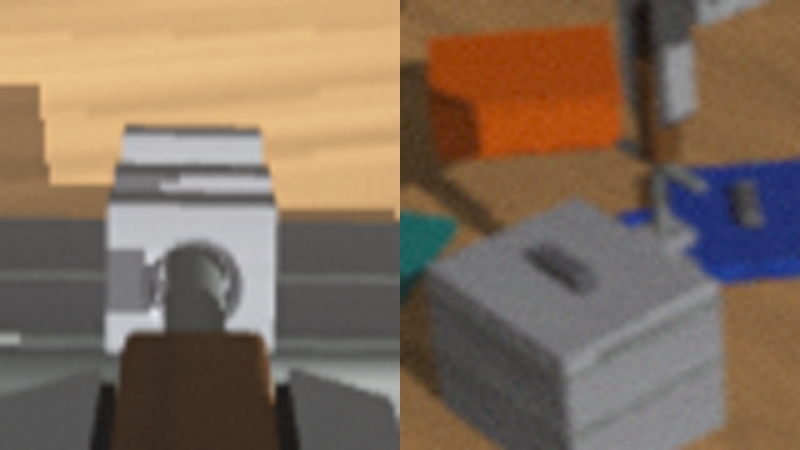

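Request:
jog_arm(
  rows=[0,0.0003,-0.004,0,0,0,1,0,0,-0.004,0,0,0,1,0,0,-0.004,0,0,0,1,0,0,-0.004,0,0,0,1,0,0,-0.004,0,0,0,1,0,0,-0.004,0,0,0,1,0,0,-0.003,0,0,0,1,0,0,0,0,0,0,1],
)

```text
time_s: 9.45
ee_pos: [0.5834, -0.1591, 0.1466]
eef_rot: [2.923, 1.57, 2.839]
force: [-0.3, -0.0, -0.9]
grip_width: 0.0176
```

Still free. The foot is at ~31 mm, inside the lowest lug. Now the last stretch in small steps.

Request:
jog_arm(
  rows=[0,0,-0.004,0,0,0,1,0,0,-0.003,0,0,0,1,0,0,-0.002,0,0,0,1,0,0,0,0,0,0,1,0,0,0,0,0,0,1],
)

```text
time_s: 9.87
ee_pos: [0.5836, -0.1591, 0.1384]
eef_rot: [2.892, 1.571, 2.807]
force: [0.0, 0.2, -0.2]
grip_width: 0.0181
```

```bash
python3 look.py 9 wrist scene; python3 - <<'E'
from h import *
im=cv2.imread("pics/wrist9.png");s=cv2.imread("pics/scene9.png")
cv2.imwrite("pics/c9.png",np.hstack([cv2.resize(im[195:315,260:380],(400,400),interpolation=cv2.INTER_CUBIC),cv2.resize(s[205:285,225:305],(400,400),interpolation=cv2.INTER_CUBIC)]))
E
```

```text
9.8667 [ 0.5836 -0.1591  0.1384] jaw 85.17 tool x [-1.e-04  0.e+00 -1.e+00] [ 0.   0.2 -0.2] 0.01813005357740266
```

View pics/c9.png

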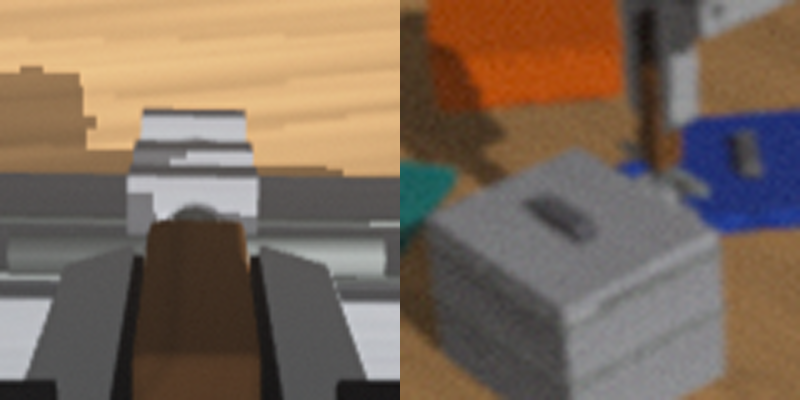

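Request:
jog_arm(
  rows=[0,0,-0.0015,0,0,0,1,0,0,-0.0015,0,0,0,1,0,0,-0.001,0,0,0,1,0,0,0,0,0,0,1],
)

```text
time_s: 10.3
ee_pos: [0.5835, -0.1591, 0.1342]
eef_rot: [2.919, 1.571, 2.835]
force: [-0.3, 0.6, -1.1]
grip_width: 0.0181
```

Request:
jog_arm(
  rows=[0,0,-0.001,0,0,0,1,0,0,0,0,0,0,1,0,0,0,0,0,0,1],
)

```text
time_s: 10.55
ee_pos: [0.5837, -0.1592, 0.134]
eef_rot: [-0.299, 1.57, -0.383]
force: [-1.8, 0.7, 5.4]
grip_width: 0.0178
```

The crossbar is seated (5 N upward at TCP z 0.134, as expected). Releasing.

Request:
jog_arm(
  rows=[0,0,0,0,0,0,1,0,0,0,0,0,0,1,0,0,0,0,0,0,0.76,0,0,0,0,0,0,0.7,0,0,0,0,0,0,0.6,0,0,0,0,0,0,0.5,0,0,0,0,0,0,0.5,0,0,0,0,0,0,0.5],
  squeeze=4,
)

```text
time_s: 11.22
ee_pos: [0.5836, -0.1591, 0.1334]
eef_rot: [2.826, 1.571, 2.742]
force: [0.2, -0.5, 1.1]
grip_width: 0.0468
```

```bash
python3 look.py 10 wrist; python3 - <<'E'
from h import *
im=cv2.imread("pics/wrist10.png")
cv2.imwrite("pics/c10.png",cv2.resize(im[185:335,220:420],(800,600),interpolation=cv2.INTER_CUBIC))
E
```

```text
11.2167 [ 0.5836 -0.1591  0.1334] jaw 85.17 tool x [-1.e-04  0.e+00 -1.e+00] [ 0.2 -0.5  1.1] 0.04681289176379288
```

View pics/c10.png

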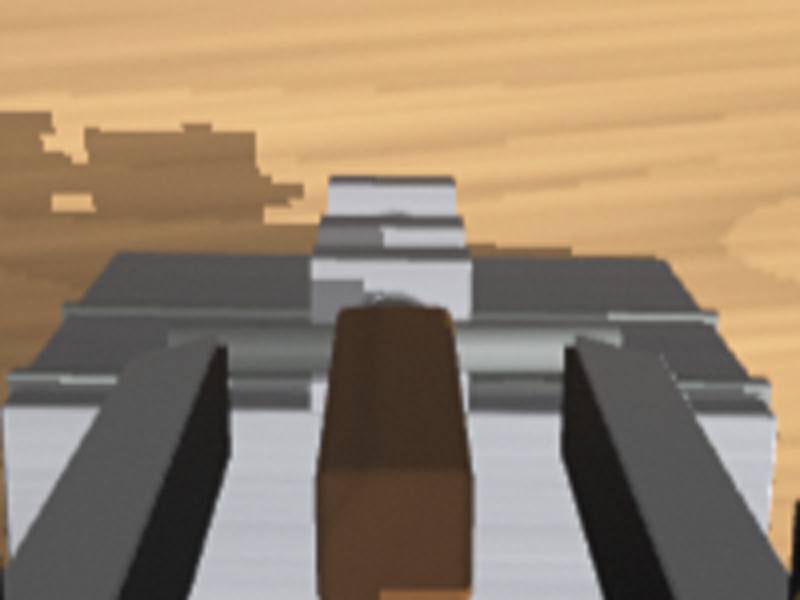

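The fingers are clear on both sides and the pin stands upright. Retreating straight up.

Request:
jog_arm(
  rows=[0,0,0.005,0,0,0,0.5,0,0,0.015,0,0,0,0.5,0,0,0.025,0,0,0,0.5,0,0,0.03,0,0,0,0.5,0,0,0.03,0,0,0,0.5,0,0,0.03,0,0,0,0.5,0,0,0.015,0,0,0,0.5,0,0,0,0,0,0,0.5],
)

```text
time_s: 11.93
ee_pos: [0.5844, -0.1594, 0.2878]
eef_rot: [-0.248, 1.564, -0.333]
force: [-0.1, 0.8, 1.0]
grip_width: 0.0469
```

```bash
python3 look.py 11 wrist scene top; python3 - <<'E'
from h import *
w,s,t=[cv2.imread(f"pics/{n}11.png") for n in("wrist","scene","top")]
f=lambda i:cv2.resize(i,(400,300),interpolation=cv2.INTER_CUBIC)
cv2.imwrite("pics/c11.png",np.vstack([np.hstack([f(w[175:295,240:400]),f(s[195:285,205:325])]),np.hstack([f(w),f(s)])]))
m=np.load("pics/wrist11m.npy",allow_pickle=True).item(); P=cloud(m,np.load("pics/wrist11.npy"));Z=P[...,2]
k=(Z>.14)&(Z<.19);k[300:]=0; q=P[k]; print(k.sum(),q.mean(0),np.percentile(q[:,2],[5,50,95]))
kk=(Z>.162)&(Z<.18);kk[320:]=0;print("grip top",P[kk].mean(0),np.median(P[kk][:,2]))
E
```

```text
11.9333 [ 0.5844 -0.1594  0.2878] jaw 85.17 tool x [ 0.0061 -0.0021 -1.    ] [-0.1  0.8  1. ] 0.0469383146255863
500 [ 0.58289457 -0.15974389  0.16744713] [0.14564103 0.17121368 0.17257137]
grip top [ 0.58423382 -0.1599043   0.17102821] 0.17146962742030636
```

View pics/c11.png

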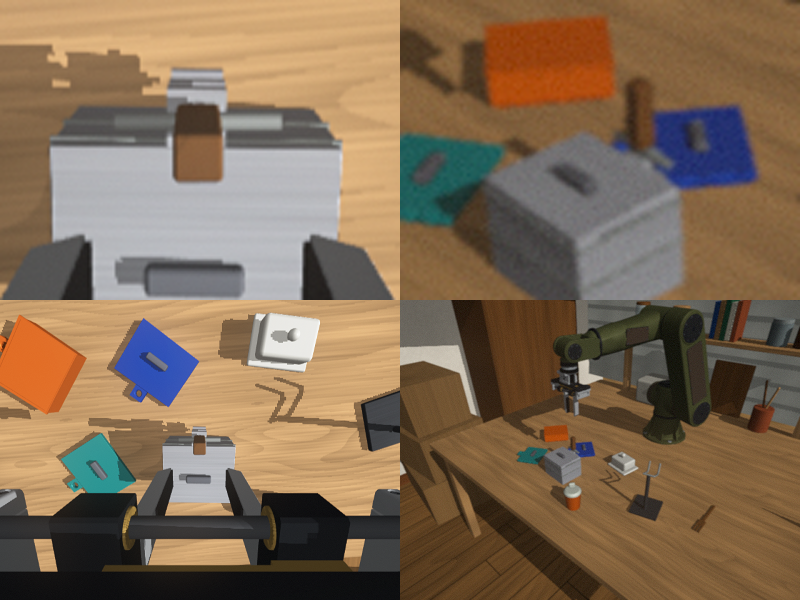

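The grip top is at z = 0.1715. Fully home would be 0.172, so the pin is down. It is upright over the hole, the tin is stacked, and the bystanders look unmoved.

```bash
python3 -c "
from station import ctrl
print(ctrl.hand_in())"
```

```text
the job is handed in; nothing more can be done
None
```

I lifted the pin about 80 mm straight up off the hook, then raised it further and carried it across. It went down through all three lugs until the crossbar seated on the lid, and I let go, backed off straight up and handed in at about 12 s. No verdict was reported.

- **Hook:** the wrist force stayed within about 1 N on each axis throughout the lift.
- **Insertion:** there was no resistance until the crossbar seated at TCP z 0.134 m, with about 5 N upward.
- **Pin home:** after release, the grip top measured 0.1715 m (0.172 m is fully home). It was centred at (0.584, -0.160) m, against the hole measured at (0.584, -0.159) m.
- **Scene:** in the pictures the tin is still stacked, and the cup, dish and fork look unmoved. I judged these by eye and did not measure them. The gripper was clear of everything.
- **One disagreement:** in x, the top camera, the wrist camera and the lid-edge estimate differed by 2–3 mm. I aligned the pin foot to the hole within a single wrist picture, and the pin then went in freely.

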